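# Purge the burner lamps

### The arm

A 6-joint arm with a two-finger parallel gripper is mounted at the origin on the work surface. World frame = base frame: x ahead of the robot, y to its left, z up, the work surface at z = 0. Lengths are in m, angles in degrees, forces in N, time in s.
With the tool pointing down it reaches from about 0.425 to 0.95 m from the base axis. Payload 3.5 kg.
Tool frame: the origin (TCP) lies on the centre line of the jaws, within the pads' length; the fingertips stand 19 mm ahead of it and the grasp point (between the pads) is the TCP; z points along the fingers, y is the line along which they close (so a half turn about z gives the same grasp; the last joint's range is limited). The gripper opens to 85 mm and grips with 20 to 120 N. Pads are 22 mm wide; open, the fingers measure 114 mm over their backs; the gripper's body (76 mm by 85 mm) begins 54 mm behind the grasp point. The pads swing forward as they close: fully open they stand 13 mm farther back than shut.
Start: joints at [58.9, 16.404, 90.338, -0, 73.258, -8.594], TCP at [0.258, 0.624, 0.25] pointing down, gripper open.
Joint ranges: [-158.93, 158.93], [-51.34, 127.21], [12.03, 142.37], [-87.48, 267.48], [13.55, 161.25], [-162.69, 162.69]. Speed limits (degrees/s): [159.86, 159.86, 180, 180, 180, 180].

### API

Orientations are given as a 3x3 rotation matrix whose columns are the frame's x, y, z axes.
In Python, from cell import ctrl gives the robot as it stands. Calls block until the motion is done:
- ctrl.movep(position, orientation): joint-space move of the TCP to a pose.
- ctrl.movel(position, vel=0.15, rot=None): straight line of the TCP; rot=None keeps the orientation; vel is the mean speed in m/s.
- ctrl.move_joints(angles): joint-space move.
- ctrl.ungrasp() and ctrl.close_gripper(strength=None): open the fingers fully, or close them until they stop; strength is the grip in N (None keeps the last).
- ctrl.wait(seconds).
- ctrl.solve_ik(position, orientation): joint angles nearest the present ones, or None.
- ctrl.grab_frame(name): name is "scene" or "top"; returns (picture, depth): 400x640x3 uint8, blue, green, red; 400x640 float32, m along the optical axis (not along the pixel's ray), 0 where there is no reading.
- ctrl.camera_model(name): a dict with "camera_matrix" (3x3 intrinsics, pixels), "view" (4x4, takes a point from world to camera coordinates). Camera axes: x right, y down, z forward; pixel columns grow to the right and rows downward; lengths in m; the calibration is good to about 2 mm. A picture is of the moment at which its call begins. camera_model takes no time and is no camera call.
A pose or a line that the arm cannot do raises ctrl.MotionError and nothing moves.
- ctrl.sign_off(): hands the job in; it is judged then, once.
Readings, each from a call of its own:
- ctrl.get_clock(): time.
- ctrl.get_joints(): joint angles.
- ctrl.get_qd(): joint speeds.
- ctrl.get_tau(): joint torques, N m.
- ctrl.get_tcp_pos(): TCP position.
- ctrl.get_tool_rot(): TCP orientation.
- ctrl.get_ft_force(): force on the tool from outside, world axes, zero at the start.
- ctrl.get_moment(): the same for the moment, N m.
- ctrl.get_finger_gap(): finger opening in m.
- ctrl.get_grip_force(): force on a finger pad.
Only numpy, scipy, OpenCV 4.12 (cv2) and the standard library are available. Lean on these libraries where they do the work, as an engineer would, in place of code of your own. Each camera call takes 0.05 s, during which the arm holds its last target. There are 200 camera calls.

### The job

Purge the burner lamps, in this order: screw the blue cap of the vent pot fully shut; lay every burner lying on the bench into a lane of its own on the sloped rack, its ends down in the notches of both rails; slide the flow grip level with the yellow marker tab; unscrew the red cap of the gas bottle all the way to its stop, then screw it fully shut again; and last unscrew the blue cap all the way to its stop. At the end the burners must still lie in their lanes and the grip at the marker; leave the reflector, the pliers and the black bin where they are.

Things in the scene. Friction and masses are not known exactly. Their poses are not given: they have to be found in the camera images.
- burner0: A double-ended burner lamp (some of the four may be absent): clear round tube 14 mm in diameter and 60 mm long between two white ceramic end blocks 18 x 18 mm and 16 mm long, 90 mm over all, 35 g. It starts lying on the bench. Origin at its centre (9 mm above what it lies on), x along its length; both ends are alike. Grip it across the tube, in the middle.
- burner1: A double-ended burner lamp (some of the four may be absent): clear round tube 14 mm in diameter and 60 mm long between two white ceramic end blocks 18 x 18 mm and 16 mm long, 90 mm over all, 35 g. It starts lying on the bench. Origin at its centre (9 mm above what it lies on), x along its length; both ends are alike. Grip it across the tube, in the middle.
- burner2: A double-ended burner lamp (some of the four may be absent): clear round tube 14 mm in diameter and 60 mm long between two white ceramic end blocks 18 x 18 mm and 16 mm long, 90 mm over all, 35 g. It starts lying on the bench. Origin at its centre (9 mm above what it lies on), x along its length; both ends are alike. Grip it across the tube, in the middle.
- burner3: A double-ended burner lamp (some of the four may be absent): clear round tube 14 mm in diameter and 60 mm long between two white ceramic end blocks 18 x 18 mm and 16 mm long, 90 mm over all, 35 g. It starts lying on the bench. Origin at its centre (9 mm above what it lies on), x along its length; both ends are alike. Grip it across the tube, in the middle.
- lane0 (a point): First of four lanes, 60 mm apart, of the fixed sloped rack: where a burner's centre is when it rests in the lane, about 74 mm above the bench. x runs up the slope along the lane (away from the robot, rising 15.5 degrees), y across the rack, z square to the slope. The end blocks lie in notches (24 mm wide, 14 mm deep) of two black rails. Other lanes the same; yellow stripe on the bed in each.
- lane1 (a point): Lane of the rack, like lane0. The two rails, each 14 mm wide, are centred 36 mm up and down the lane from this point; end stops 104 mm apart close the lane's ends and stand 12 mm above the rails; between the rails there is room for fingers down to 29 mm below this point.
- lane2 (a point): Lane of the rack, like lane0. The two rails, each 14 mm wide, are centred 36 mm up and down the lane from this point; end stops 104 mm apart close the lane's ends and stand 12 mm above the rails; between the rails there is room for fingers down to 29 mm below this point.
- lane3 (a point): Lane of the rack, like lane0. The two rails, each 14 mm wide, are centred 36 mm up and down the lane from this point; end stops 104 mm apart close the lane's ends and stand 12 mm above the rails; between the rails there is room for fingers down to 29 mm below this point.
- vent_cap (a joint): Turn of the blue screw cap of the vent pot (rad): 0 = fully shut (stop), 2.6 = fully open (stop); it grows counter-clockwise seen from above. It is captive, does not rise, and stays where it is left. A white bar on the cap's top points to the yellow tick on the pot's shoulder when shut, to the green tick when fully open.
- vent_cap_top (a point): Centre of the top of the blue cap, 106 mm above the bench; the cap is a ribbed cylinder 44 mm in diameter, 28 mm high, on a fixed aluminium pot 68 mm in diameter with a blue band. z is the turning axis.
- gas_cap (a joint): Turn of the red screw cap of the gas bottle (rad): 0 = fully shut (stop), 2.6 = fully open (stop); it grows counter-clockwise seen from above. Captive, does not rise, stays where it is left. A white bar on the cap's top points to the yellow tick on the bottle's shoulder when shut, to the green tick when fully open.
- gas_cap_top (a point): Centre of the top of the red cap, 126 mm above the bench; same cap, on a fixed white bottle 68 mm in diameter with a red band. z is the turning axis.
- flow (a joint): Position of the flow slider's grip along its track (m), 0 to 0.12; grows along +y of the track body.
- flow_top (a point): Centre of the top of the flow slider's black grip (28 mm across the track, 20 mm along it, 40 mm high; top 54 mm above the bench). Needs about 2 N to slide and stays where it is left.
- flow_base: Fixed aluminium track of the flow slider, 40 x 170 x 14 mm on the bench; y runs along the track, origin under its middle.
- flow_mark: Fixed yellow marker tab (24 x 6 x 18 mm, thin along the track) on the bench just beyond the track's far side, axes parallel to the track; the grip is at the mark when it is level with this tab along the track (same y in the tab's frame). Origin under its middle.
- reflector: Bystander: aluminium lamp reflector standing neck up, 84 mm in diameter, 95 mm high. Origin under its middle.
- parts_bin: Bystander: small open black bin, 85 x 85 x 45 mm. Origin under its middle.
- pliers: Bystander: pliers lying flat, about 150 mm long, 11 mm high, with one blue and one green handle. Origin at the pivot, on the bench.
Things that resemble listed ones, but are neither listed nor needed, are in the scene too. Leave any purple or turquoise look-alike of the part that bears gas_cap alone.

How it is judged:
By the outcome, as a careful person would: the job done as asked, in the order asked, and still so for the second after the job is handed in, with the robot touching nothing.
Of burner0, burner1, burner2, burner3 only 2 to 4 are there at a start; the rules pass over those that are not, and their reading is None.
At some moment in a run one of burner0, burner1, burner2, burner3 may be knocked a few centimetres aside while the robot is not near it.
Once in a run the grip may slacken for a moment while it holds something.
It also fails if it takes over 210 s, if anything falls off the work surface, if the arm or the gripper's body presses on something with over 40 N, if the wrist force passes 120 N, or if a joint passes its speed limit or range.

## Working session

There is one attempt and no reset: what is moved stays moved. The work goes in short steps, each a Python script; the robot and the scene stay as the last script left them, time stands still between calls to the robot, and variables do not carry over. Pictures are saved under pics/ and viewed, at most 14 in all, crops included, and the job is handed in when it is done.

```bash
ls; mkdir -p pics; python3 - <<'E'
from cell import ctrl
import cv2, numpy as np
for n in ("scene","top"):
    p,d=ctrl.grab_frame(n); cv2.imwrite(f"pics/{n}0.png",p); np.savez(f"pics/{n}0.npz",p=p,d=d)
    m=ctrl.camera_model(n); print(n,m["camera_matrix"],np.round(m["view"],4), (d>0).mean())
print(ctrl.get_clock(),ctrl.get_tool_rot())
E
```

```text
pics
scene [[424.13636713   0.         322.72286058]
 [  0.         424.13636713 204.09205119]
 [  0.           0.           1.        ]] [[ 0.8275  0.5614  0.0071 -0.4958]
 [ 0.4623 -0.6742 -0.576  -0.1746]
 [-0.3186  0.4799 -0.8174  1.5663]
 [ 0.      0.      0.      1.    ]] 0.9960703125
top [[457.82217647   0.         325.57209702]
 [  0.         457.82217647 201.52208581]
 [  0.           0.           1.        ]] [[ 0.021  -0.9997 -0.0093  0.0378]
 [-0.9962 -0.0202 -0.0844  0.5446]
 [ 0.0842  0.0111 -0.9964  1.2044]
 [ 0.      0.      0.      1.    ]] 0.99616015625
0.1 [[-9.23846108e-01  3.82762404e-01 -1.14497710e-03]
 [ 3.82763966e-01  9.23844260e-01 -1.87846131e-03]
 [ 3.38776158e-04 -2.17366514e-03 -9.99997580e-01]]
```

View pics/scene0.png

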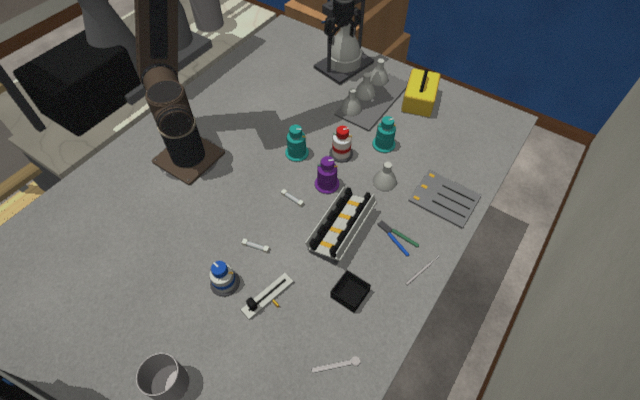

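View pics/top0.png

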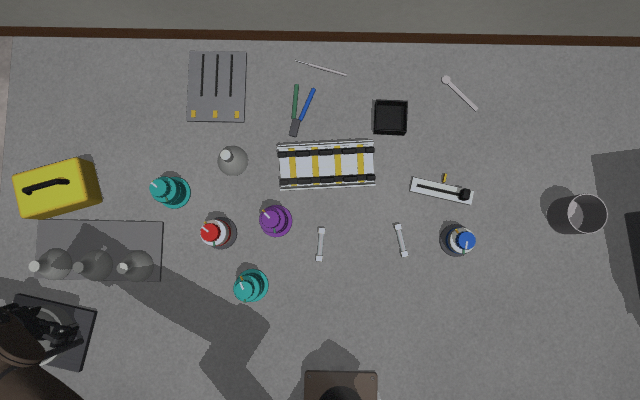

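View crop.

Top view: red cap on a white bottle at about (213,232). Its look-alikes are purple (275,220) and turquoise (170,190) and (250,286). The blue vent cap is at (463,240). There are two burners, at (320,244) and (401,240), the rack is at (326,165), and the grip is at (464,194) with its yellow tab at (444,177). Only the red cap on the white bottle with the red band fits gas_cap. I'll confirm with one enlarged crop per view.

```bash
python3 - <<'E'
import cv2, numpy as np
a=cv2.imread("pics/top0.png"); b=cv2.imread("pics/scene0.png")
r=lambda i,x0,y0,x1,y1,s:cv2.resize(i[y0:y1,x0:x1],None,fx=s,fy=s,interpolation=cv2.INTER_CUBIC)
cv2.imwrite("pics/ct.png",r(a,190,135,490,305,2.66))
cv2.imwrite("pics/cs.png",r(b,200,115,400,315,3))
# caps zoom: top red, top blue, scene red, scene blue
c=[cv2.resize(i[y-18:y+18,x-18:x+18],(300,300),interpolation=cv2.INTER_CUBIC) for i,x,y in ((a,214,232),(a,462,240),(b,342,138),(b,221,273))]
cv2.imwrite("pics/caps.png",np.vstack([np.hstack(c[:2]),np.hstack(c[2:])]))
E
```

```text
(no output)
```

View pics/ct.png

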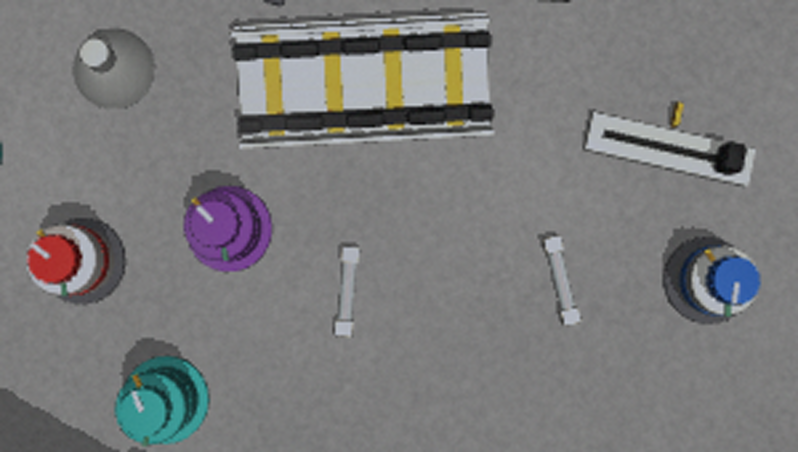

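View pics/cs.png

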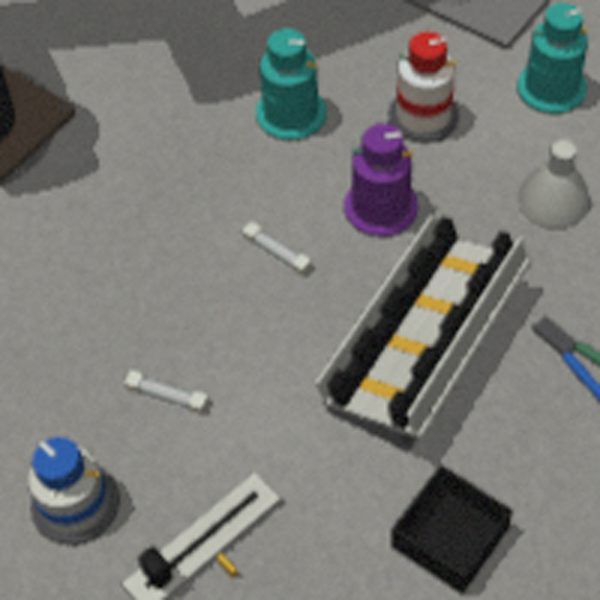

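View pics/caps.png

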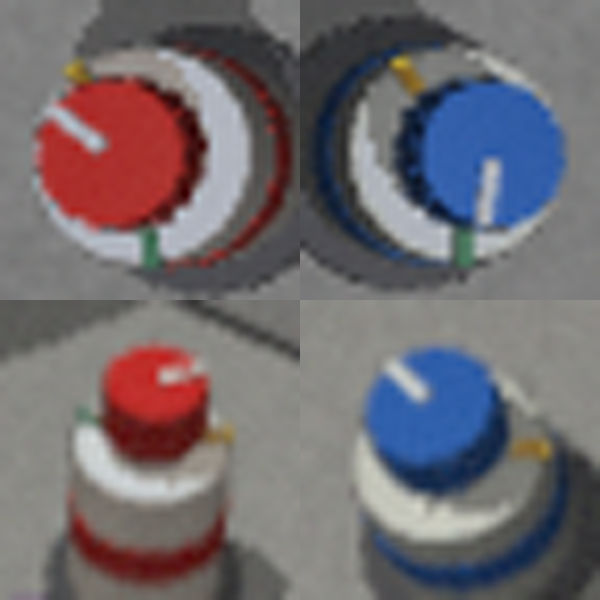

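The crops confirm two burners: top (321,244) and (401,240). The red cap sits on a white bottle with a red band, its bar close to the yellow tick (shut). The blue cap's bar points to the green tick (open). The other three bottles are purple or turquoise all over, so I'll leave them. Next I'll measure.

```bash
cat > per.py <<'E'
import cv2, numpy as np
from cell import ctrl
CM={n:ctrl.camera_model(n) for n in("top","scene")}
def grab(): return {n:ctrl.grab_frame(n) for n in CM}
def load(): 
    o={}
    for n in CM:
        z=np.load(f"pics/{n}0.npz"); o[n]=(z["p"],z["d"])
    return o
def ray(n,uv):
    K,V=CM[n]["camera_matrix"],CM[n]["view"]
    d=V[:3,:3].T@np.linalg.solve(K,[uv[0],uv[1],1.]); return -V[:3,:3].T@V[:3,3],d
def onplane(n,uv,z):
    c,d=ray(n,uv); return c+d*(z-c[2])/d[2]
def tri(a,b):
    """top pixel a, scene pixel b -> point, miss distance"""
    (c1,d1),(c2,d2)=ray("top",a),ray("scene",b)
    s=np.linalg.lstsq(np.c_[d1,-d2],c2-c1,rcond=None)[0]
    p,q=c1+s[0]*d1,c2+s[1]*d2; return (p+q)/2,np.linalg.norm(p-q)
def proj(n,p):
    K,V=CM[n]["camera_matrix"],CM[n]["view"]; q=K@(V[:3,:3]@np.asarray(p)+V[:3,3]); return q[:2]/q[2]
def pts(n,d,mask):
    v,u=np.nonzero(mask&(d>0)); K,V=CM[n]["camera_matrix"],CM[n]["view"]
    c=(np.linalg.inv(K)@np.c_[u,v,np.ones(len(u))].T)*d[v,u]
    return (V[:3,:3].T@(c-V[:3,3:])).T
def hsv(p,lo,hi,roi=None):
    m=cv2.inRange(cv2.cvtColor(p,cv2.COLOR_BGR2HSV),lo,hi)>0
    if roi:
        r=np.zeros_like(m); x0,y0,x1,y1=roi; r[y0:y1,x0:x1]=1; m&=r
    return m
def blobs(m,amin=8):
    n,l,s,c=cv2.connectedComponentsWithStats(m.astype(np.uint8))
    return sorted([(s[i,4],c[i],l==i) for i in range(1,n) if s[i,4]>=amin],key=lambda t:-t[0])
E
python3 - <<'E'
from per import *
f=load(); T,S=f["top"],f["scene"]
np.set_printoptions(precision=4,suppress=True)
# caps
for nm,lo,hi,rt,rs in (("blue",(100,120,0),(125,255,255),(440,220,490,262),(200,255,245,300)),("red",(0,120,0),(8,255,255),(190,210,242,256),(325,120,360,150))):
    uv=[]
    for (p,d),roi,n in((T,rt,"top"),(S,rs,"scene")):
        h=cv2.cvtColor(p,cv2.COLOR_BGR2HSV); m=hsv(p,lo,hi,roi)
        b=blobs(m&(h[...,2]>130),20)
        print(nm,n,[(x[0],x[1]) for x in b[:3]],"V pct",np.percentile(h[...,2][m],[10,50,90]))
        pp=np.argwhere(b[0][2])[:,::-1].astype(np.float32); hull=cv2.convexHull(pp)
        M=cv2.moments(hull); c=np.array([M["m10"],M["m01"]])/M["m00"]; uv.append(c)
        q=pts(n,d,b[0][2]); print("  hull",c,"depth pts",np.median(q,0))
    print("  tri",*tri(*uv))
# burners
for rt,rs in(((308,222,335,268),(278,186,306,208)),((388,218,414,262),(240,236,272,254))):
    uv=[]
    for (p,d),roi,n in((T,rt,"top"),(S,rs,"scene")):
        h=cv2.cvtColor(p,cv2.COLOR_BGR2HSV); r=np.zeros(p.shape[:2],bool); r[roi[1]:roi[3],roi[0]:roi[2]]=1
        m=r&(h[...,2]>150); b=blobs(m)
        for hi in (170,190,200):
            bb=blobs(r&(h[...,2]>hi),6)
            print(n,hi,[(x[0],x[1]) for x in bb[:3]])
        r2=cv2.minAreaRect(np.argwhere(b[0][2])[:,::-1].astype(np.float32)); uv.append(r2[0]); print("  rect",r2)
        print("  depth",np.percentile(pts(n,d,b[0][2]),[10,50,90],axis=0)[:,2])
    print(" tri",*tri(*uv))
# flow
for nm,lo,hi,rt,rs,vmin in(("tab",(15,120,80),(35,255,255),(438,168,452,184),(268,294,284,312),0),("grip",(0,0,0),(180,255,45),(440,180,476,206),(240,290,265,314),0)):
    uv=[]
    for (p,d),roi,n in((T,rt,"top"),(S,rs,"scene")):
        b=blobs(hsv(p,lo,hi,roi),4); print(nm,n,[(x[0],x[1]) for x in b[:3]])
        q=pts(n,d,b[0][2]);print("   ",np.percentile(q,[5,50,95],axis=0)); uv.append(b[0][1])
    print(" tri",*tri(*uv))
q=pts("top",T[1],hsv(T[0],(0,0,140),(180,60,255),(405,172,480,210)))
q=q[abs(q[:,2]-.014)<.006]; r=cv2.minAreaRect(q[:,:2].astype(np.float32)*1000); print("track",r,np.median(q[:,2]))
# rack
for (p,d),roi,n in((T,(272,136,380,192),"top"),(S,(300,180,380,265),"scene")):
    for bl in blobs(hsv(p,(15,120,80),(35,255,255),roi),8)[:8]:
        q=pts(n,d,bl[2]); print(n,"stripe",bl[0],bl[1],q.mean(0), np.percentile(q[:,0],[2,98]))
    q=pts(n,d,hsv(p,(0,0,0),(180,255,60),roi)); print(n,"black",len(q),np.percentile(q,[2,50,98],axis=0))
E
```

```text
blue top [(np.int32(208), array([466.5962, 239.5769]))] V pct [ 54. 167. 170.]
  hull [466.6481 239.9557] depth pts [ 0.4504 -0.3042  0.1056]
blue scene [(np.int32(143), array([218.2867, 267.7203]))] V pct [ 74. 159. 171.]
  hull [218.0515 267.4807] depth pts [ 0.4512 -0.3062  0.1049]
  tri [ 0.4484 -0.304   0.1029] 0.00012501072734795213
red top [(np.int32(215), array([209.1395, 232.1442]))] V pct [ 75. 171. 173.]
  hull [208.8294 231.9299] depth pts [0.4524 0.3307 0.1255]
red scene [(np.int32(77), array([341.8442, 129.9351]))] V pct [ 89.8 151.  192. ]
  hull [342.1872 129.8356] depth pts [0.4539 0.3289 0.1244]
  tri [0.4545 0.3329 0.1223] 0.00027794525862198167
top 170 [(np.int32(30), array([321.4, 230.2])), (np.int32(30), array([318.5, 258. ]))]
top 190 []
top 200 []
  rect ((321.04339599609375, 241.0019073486328), (5.212466716766357, 26.236083984375), 2.4895527362823486)
  depth [0.0123 0.0154 0.0187]
scene 170 [(np.int32(66), array([291.9242, 196.6515]))]
scene 190 [(np.int32(12), array([299.75  , 201.5833])), (np.int32(10), array([283.5, 190.8]))]
scene 200 [(np.int32(8), arra
[... 2230 characters left out ...]
ipe 14 [313.8571 147.9286] [0.6816 0.0824 0.0584] [0.6785 0.6848]
top stripe 12 [359.5 145.5] [ 0.6901 -0.0374  0.0596] [0.6883 0.6919]
top stripe 12 [336.5 146.5] [0.6865 0.0229 0.0587] [0.6848 0.6887]
top black 1135 [[ 0.5868 -0.07    0.0445]
 [ 0.6138  0.0485  0.0705]
 [ 0.6812  0.1674  0.0906]]
scene stripe 45 [325.9111 243.8667] [ 0.6382 -0.0407  0.0439] [0.6181 0.6608]
scene stripe 43 [335.3023 229.5581] [0.6338 0.0189 0.0441] [0.6136 0.6549]
scene stripe 42 [344.3571 215.9762] [0.6299 0.0781 0.0445] [0.6084 0.6606]
scene stripe 39 [352.8462 202.8462] [0.6251 0.1377 0.0445] [0.6049 0.656 ]
scene black 972 [[ 0.5866 -0.0756  0.0032]
 [ 0.6131  0.0277  0.0653]
 [ 0.6852  0.1668  0.0895]]
```

```bash
cat > burn.py <<'E'
from per import *
def burners(f):
    """white end-block pairs on bench, top view paired by 74 mm; refined by scene view. -> list of (centre xyz, heading)"""
    out={}
    for n in CM:
        p,d=f[n]; h=cv2.cvtColor(p,cv2.COLOR_BGR2HSV); V,s=h[...,2],h[...,1]
        V0,U0=np.mgrid[:400,:640]; K,E=CM[n]["camera_matrix"],CM[n]["view"]
        c=np.stack([(U0-K[0,2])/K[0,0]*d,(V0-K[1,2])/K[1,1]*d,d],-1)-E[:3,3]; W=c@E[:3,:3]
        m=(V>150)&(s<60)&(d>0)&(W[...,2]>.006)&(W[...,2]<.03)&(W[...,0]>.3)&(W[...,0]<.9)&(abs(W[...,1])<.6)
        m=cv2.morphologyEx(m.astype(np.uint8),cv2.MORPH_CLOSE,np.ones((3,3)))
        L=[]
        for a,cc,k in blobs(m>0,60 if n=="top" else 30):
            v,u=np.nonzero(k); P=np.array([onplane(n,(x,y),.0165)[:2] for x,y in zip(u,v)])
            (cx,cy),(w,l),ang=cv2.minAreaRect((P*1000).astype(np.float32))
            if w<l: ang+=90; w,l=l,w
            if 75<w<105 and l<30: L.append((np.array([cx,cy])/1000,((ang+90)%180)-90,cc))
        out[n]=L
    return out
E
python3 - <<'E'
from burn import *
np.set_printoptions(precision=4,suppress=True)
f=load(); o=burners(f)
for n in o: print(n,o[n])
for a,b in (((321.4,230.2),(299.75,201.58)),((318.5,258),(283.5,190.8)),((397.7,226.5),(265.3,247.6)),((404.3,253.6),(244.15,240.6))):
    print("end",*tri(a,b),onplane("top",a,.016),onplane("scene",b,.016))
hd=np.array([.9971,.0757]); A=np.radians(15.5); 
for n,roi in(("top",(272,136,380,192)),("scene",(300,180,380,265))):
    p,d=f[n]; q=pts(n,d,hsv(p,(0,0,0),(180,255,60),roi)); 
    for nm,q in(("black",q),("stripe",pts(n,d,hsv(p,(15,120,80),(35,255,255),roi)))):
        s=q[:,:2]@hd; u=s*np.cos(A)+q[:,2]*np.sin(A); w=-s*np.sin(A)+q[:,2]*np.cos(A)
        print(n,nm,"w pct",np.percentile(w,[2,25,50,75,90,97])); 
        if nm=="black":
            w97=np.percentile(w,95); k=w>w97-.005; H,e=np.histogram(u[k],np.arange(.58,.73,.004)); print({round(float(x),3):int(c) for x,c in zip(e,H) if c})
p,d=f["top"]; q=pts("top",d,hsv(p,(0,0,0),(180,255,50),(440,180,476,206))); q=q[q[:,2]>.05]; print("grip",q.mean(0),(q.min(0)+q.max(0))/2,len(q))
p,d=f["scene"]; q=pts("scene",d,hsv(p,(0,0,0),(180,255,50),(240,290,265,314))); q=q[q[:,2]>.05]; print("grip",q.mean(0),(q.min(0)+q.max(0))/2,len(q))
p,d=f["scene"]
q=pts("scene",d,hsv(p,(0,0,140),(180,60,255),(238,270,298,320)))
q=q[abs(q[:,2]-.014)<.006]; print("track",cv2.minAreaRect(q[:,:2].astype(np.float32)*1000))
E
```

```text
top [(array([0.4293, 0.0615]), -3.5540237426757812, array([320.2733, 244.1867])), (array([ 0.445 , -0.1548]), 14.003630638122559, array([401.1081, 240.2162]))]
scene [(array([ 0.4451, -0.1564]), 14.835225105285645, array([254.46, 244.67])), (array([0.4293, 0.0607]), -3.3656997680664062, array([291.275 , 196.6375]))]
end [0.4664 0.0582 0.0179] 0.0011203420646975777 [0.4669 0.0586 0.016 ] [0.4652 0.0589 0.016 ]
end [0.3924 0.0646 0.0158] 0.0006109126185265966 [0.3927 0.0648 0.016 ] [0.3923 0.0642 0.016 ]
end [ 0.4808 -0.1458  0.0167] 0.0007027457177869054 [ 0.4811 -0.1457  0.016 ] [ 0.4802 -0.1458  0.016 ]
end [ 0.4092 -0.1638  0.0162] 4.5182065075846806e-05 [ 0.4092 -0.1638  0.016 ] [ 0.4091 -0.1638  0.016 ]
top black w pct [-0.1218 -0.1083 -0.0988 -0.0942 -0.0923 -0.0905]
{0.588: 58, 0.592: 73, 0.596: 67, 0.6: 29, 0.656: 1, 0.66: 72, 0.664: 70, 0.668: 77, 0.672: 19}
top stripe w pct [-0.1324 -0.1285 -0.1269 -0.1254 -0.1238 -0.1223]
scene black w pct [-0.172  -0.1134 -0.1067 -0.0967 -0.094  -0.0922]
{0.584: 1, 0.588: 31, 0.592: 38, 0.596: 55, 0.6: 23, 0.66: 11, 0.664: 48, 0.668: 58, 0.672: 30}
scene stripe w pct [-0.1326 -0.1292 -0.1278 -0.1261 -0.1249 -0.0964]
grip [ 0.5687 -0.3161  0.0539] [ 0.5684 -0.316   0.0551] 66
grip [ 0.5721 -0.32    0.0535] [ 0.5711 -0.3191  0.0539] 50
track ((581.2386474609375, -264.6426696777344), (169.07530212402344, 40.722877502441406), 78.42076873779297)
```

Every measurement passes its check: cap heights come out at 105 and 125 mm, the lanes sit at z≈0.073, the rails are 72 mm apart, the lanes 60 mm apart, and the burners have z≈0.016 tops. I'll start with the blue cap.

```bash
cat > act.py <<'E'
from burn import *
from scipy.spatial.transform import Rotation as Rn
def down(yaw_y,tilt_axis=None):
    a=np.radians(yaw_y); y=np.array([np.cos(a),np.sin(a),0]); z=np.array([0,0,-1.]); return np.c_[np.cross(y,z),y,z]
def at(pos,q6):
    q=np.array(ctrl.solve_ik(list(pos),down(0))); q[5]=q6; return q
def turn(top,sgn,total,grip=45,step=8,lim=1.2,q0=None):
    """sgn +1 opens (ccw). Grip cap and turn by up to total deg, stopping at the stop."""
    top=np.array(top); q0=sgn*80 if q0 is None else q0
    ctrl.move_joints(list(at(top+[0,0,.07],q0)))
    ctrl.movel(list(top-[0,0,.006]),vel=.1)
    ctrl.close_gripper(grip); ctrl.wait(.2); print("gap",ctrl.get_finger_gap(),"F",ctrl.get_grip_force(),"ft",np.round(ctrl.get_ft_force(),1))
    q=np.array(ctrl.get_joints()); m0=ctrl.get_moment()[2]; log=[]; done=0; hit=0
    while done<total:
        st=min(step,total-done); q[5]-=sgn*st; done+=st; ctrl.move_joints(list(q)); m=ctrl.get_moment()[2]-m0; log.append((done,round(m,2)))
        hit=hit+1 if abs(m)>lim else 0
        if hit>=1: break
    print(log); ctrl.wait(.2); print("gap",ctrl.get_finger_gap(),"mz",ctrl.get_moment()[2]-m0)
    ctrl.ungrasp(); ctrl.movel(list(top+[0,0,.07]),vel=.15); print("t",ctrl.get_clock())
E
python3 - <<'E'
from act import *
turn([.4502,-.3045,.1055],-1,160)
a,b=grab().items()
(p,_),(s,_)=a[1],b[1]
c=[cv2.resize(i[y-20:y+20,x-20:x+20],(300,300),interpolation=cv2.INTER_CUBIC) for i,x,y in ((p,464,240),(s,221,273))]
cv2.imwrite("pics/v1.png",np.hstack(c)); cv2.imwrite("pics/v1t.png",p)
E
```

```text
gap 0.04249750194621524 F 46.22580349445343 ft [-6.2 -1.5  6.5]
[(8, np.float64(-0.07)), (16, np.float64(-0.14)), (24, np.float64(-0.13)), (32, np.float64(-0.09)), (40, np.float64(-0.11)), (48, np.float64(-0.09)), (56, np.float64(-0.12)), (64, np.float64(-0.1)), (72, np.float64(-0.09)), (80, np.float64(-0.1)), (88, np.float64(-0.14)), (96, np.float64(-0.08)), (104, np.float64(-0.1)), (112, np.float64(-0.12)), (120, np.float64(-0.11)), (128, np.float64(-0.1)), (136, np.float64(-0.07)), (144, np.float64(-0.13)), (152, np.float64(-0.14)), (160, np.float64(-0.06))]
gap 0.042316902135743246 mz 0.01913471096536956
t 11.5167
```

View pics/v1.png

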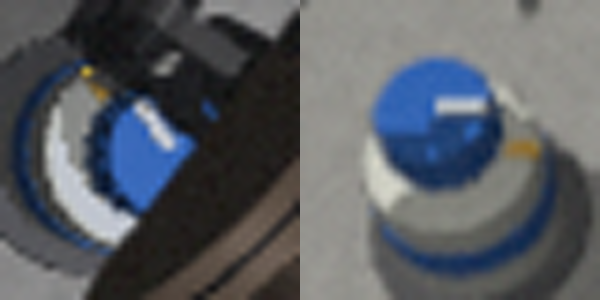

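Scene half: the bar at (460,105) now points to the right, close to the yellow tick at (520,150) but possibly not all the way. I'll compute the angles.

```bash
cat > ang.py <<'E'
from act import *
def angles(f,c,H,n,shoulder=None):
    """bar and tick headings (deg) about axis c seen by camera n"""
    p,d=f[n]; h=cv2.cvtColor(p,cv2.COLOR_BGR2HSV)
    V0,U0=np.mgrid[:400,:640]; C,_=ray(n,(0,0)); 
    K,E=CM[n]["camera_matrix"],CM[n]["view"]; D=np.stack([(U0-K[0,2])/K[0,0],(V0-K[1,2])/K[1,1],np.ones_like(U0,float)],-1)@E[:3,:3]
    pl=lambda z:C[:2]+D[...,:2]*((z-C[2])/D[...,2])[...,None]-np.array(c)[:2]
    r={}
    def rep(k,m,z):
        q=pl(z)[m]
        if len(q)>2: mm=q.mean(0); r[k]=(round(float(np.degrees(np.arctan2(mm[1],mm[0]))),1),round(float(np.hypot(*mm)),4),len(q))
    R=np.hypot(*np.moveaxis(pl(H),-1,0)); rep("bar",(R<.0215)&(h[...,1]<90)&(h[...,2]>150),H)
    z=H-.028; R=np.hypot(*np.moveaxis(pl(z),-1,0)); ring=(R>.020)&(R<.040)
    rep("yellow",ring&(cv2.inRange(h,(15,100,80),(32,255,255))>0),z); rep("green",ring&(cv2.inRange(h,(45,70,40),(85,255,255))>0),z); return r
BLUE=[.4502,-.3045,.1055]; RED=[.4527,.3305,.1255]
E
python3 - <<'E'
from ang import *
f=load()
for n in CM: print(n,"blue0",angles(f,BLUE,.106,n),"red0",angles(f,RED,.126,n))
f=grab(); print(angles(f,BLUE,.106,"scene"),angles(f,BLUE,.106,"top"))
E
```

```text
top blue0 {'bar': (176.5, 0.0067, 17), 'yellow': (40.7, 0.0287, 10), 'green': (177.8, 0.031, 8)} red0 {'bar': (69.2, 0.0112, 13), 'yellow': (36.6, 0.0329, 5), 'green': (-171.4, 0.0267, 8)}
scene blue0 {'bar': (165.7, 0.0126, 12), 'yellow': (30.7, 0.0301, 8)} red0 {'bar': (86.8, 0.0109, 10), 'yellow': (25.3, 0.0316, 3)}
{'bar': (51.9, 0.0102, 13), 'yellow': (30.7, 0.0301, 8)} {'bar': (48.2, 0.0104, 14), 'yellow': (40.9, 0.0304, 3)}
```

The bar is about 15° short of the yellow tick, because the grip slipped while turning. I'll turn again with a firmer grip.

```bash
python3 - <<'E'
from ang import *
turn(BLUE,-1,64,grip=80,q0=-30)
ctrl.move_joints(list(at([.45,-.1,.28],0)))
f=grab(); print(angles(f,BLUE,.106,"scene"),angles(f,BLUE,.106,"top")); print(burners(f))
a,b=f.items();(p,_),(s,_)=a[1],b[1]
c=[cv2.resize(i[y-20:y+20,x-20:x+20],(300,300),interpolation=cv2.INTER_CUBIC) for i,x,y in ((p,464,240),(s,221,273))]
cv2.imwrite("pics/v2.png",np.hstack(c))
E
```

```text
gap 0.04187781834884322 F 80.36056995391846 ft [-11.2   3.7  11.8]
[(8, np.float64(-0.11)), (16, np.float64(-0.2)), (24, np.float64(-0.19)), (32, np.float64(-0.1)), (40, np.float64(-0.16)), (48, np.float64(0.78)), (56, np.float64(-0.08)), (64, np.float64(-0.15))]
gap 0.04166423614955116 mz -0.07531386587500008
t 18.4
{'bar': (50.2, 0.0108, 14), 'yellow': (30.7, 0.0301, 8)} {'bar': (20.7, 0.0106, 22), 'green': (177.8, 0.031, 8)}
{'top': [(array([0.42996143, 0.06154063]), -4.642173767089844, array([320.13013699, 244.13013699]))], 'scene': [(array([ 0.44513544, -0.15642418]), 14.835225105285645, array([254.54901961, 244.73529412])), (array([0.43188617, 0.05766699]), -4.3274078369140625, array([291.55357143, 197.01785714]))]}
```

View pics/v2.png

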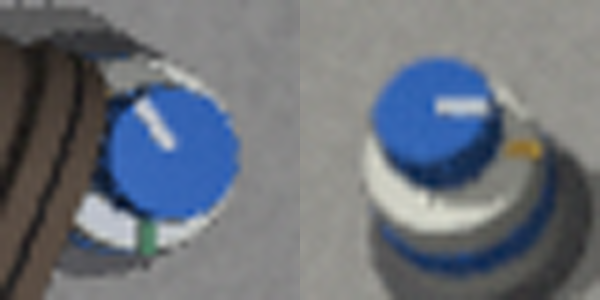

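The bar heading is the same (≈30°, in line with the yellow tick) after another 64° of turning, so the cap is at its shut stop and the fingers only slipped. Next are the burners.

```bash
cat > place.py <<'E'
from ang import *
HD=np.array([.9971,.0757,0]); RY=np.array([-.0757,.9971,0]); A=np.radians(15.5)
N=-np.sin(A)*HD+np.cos(A)*np.array([0,0,1.]); RL=np.c_[np.cross(RY,-N),RY,-N]
lane=lambda t:.6345*HD+t*RY+np.array([0,0,.0735])
def pick(c,head):
    R=down(head+90); c=[float(c[0]),float(c[1])]
    ctrl.movep(c+[.12],R); ctrl.movel(c+[.0225],vel=.12); ctrl.close_gripper(30); ctrl.wait(.2); g=ctrl.get_finger_gap()
    ctrl.movel(c+[.15],vel=.15); print("pick gap",g,ctrl.get_finger_gap(),ctrl.get_grip_force(),np.round(ctrl.get_ft_force(),1)); return ctrl.get_finger_gap()>.008
def put(t):
    L=lane(t); ctrl.movep(list(L+N*.08),RL); ctrl.wait(.1); g=ctrl.get_finger_gap(); print("gap over lane",g)
    if g<.008: return False
    ctrl.movel(list(L+N*.03),vel=.12); ctrl.movel(list(L+N*.0145),vel=.05); print("ft",np.round(ctrl.get_ft_force(),1),ctrl.get_finger_gap()); return True
def leave(t):
    ctrl.ungrasp(); ctrl.movel(list(lane(t)+N*.09),vel=.15)
E
python3 - <<'E'
from place import *
print(ctrl.solve_ik([.4299,.061,.0225],down(85.6)), ctrl.solve_ik([.4299,.061,.15],down(85.6)))
if pick((.4299,.061),-4.4) and put(.0902): leave(.0902)
ctrl.move_joints(list(at([.45,.33,.3],0)))
f=grab(); print(burners(f),ctrl.get_clock()); np.savez("pics/b1.npz",t=f["top"][0],td=f["top"][1],s=f["scene"][0],sd=f["scene"][1])
a=cv2.resize(f["top"][0][130:280,250:440],None,fx=2.1,fy=2.1,interpolation=cv2.INTER_CUBIC);b=cv2.resize(f["scene"][0][170:280,225:390],None,fx=2.4,fy=2.4,interpolation=cv2.INTER_CUBIC)
h=max(a.shape[0],b.shape[0]); P=lambda i:cv2.copyMakeBorder(i,0,h-i.shape[0],0,0,0); cv2.imwrite("pics/b1.png",np.hstack([P(a),P(b)]))
E
```

```text
[-5.36113528e+00  5.45243865e+00  1.30902494e+02 -2.54444375e-14
  4.36450673e+01 -9.09611353e+01] [-5.36113528e+00 -8.69883425e+00  1.27971674e+02 -2.54444375e-14
  6.07271607e+01 -9.09611353e+01]
pick gap 0.01291645365630364 0.012446842309825566 29.200438857078552 [ 0.7  0.7 -0.6]
gap over lane 0.012468766911691773
ft [ 0.1 -0.1  1.5] 0.01260969971814367
{'top': [(array([ 0.4450231 , -0.15477356]), 14.483114242553711, array([401.06875, 240.1875 ]))], 'scene': [(array([ 0.44513544, -0.15642418]), 14.835225105285645, array([254.47524752, 244.69306931])), (array([ 0.87456592, -0.30306903]), 48.28300857543945, array([344.93333333, 362.82222222]))]} 28.425
```

View pics/b1.png

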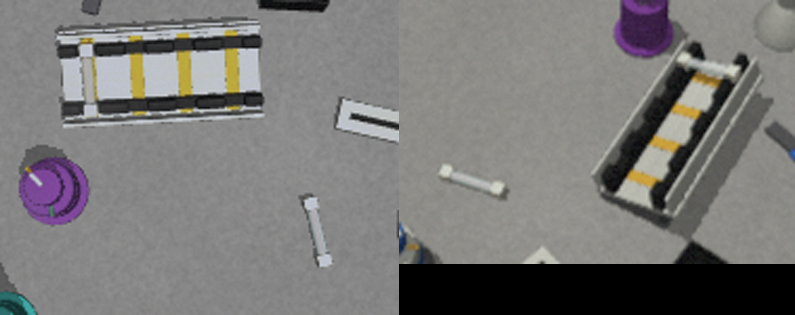

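The first burner lies in the leftmost lane, with its ends at the two rails: left half (88,48) and (90,105). The second is still at top (401,240). I'll place it and check the height of all four end blocks.

```bash
cat > chk.py <<'E'
from place import *
def lanes(f):
    for n in CM:
        p,d=f[n]; roi=(272,136,380,192) if n=="top" else (300,180,380,265)
        q=pts(n,d,hsv(p,(0,0,145),(180,60,255),roi)); s=q@HD; t=q@RY; u=s*np.cos(A)+q[:,2]*np.sin(A); w=-s*np.sin(A)+q[:,2]*np.cos(A)
        for t0 in(.0902,.0305,-.0293,-.089):
            k=(abs(t-t0)<.02)&(abs(u-.631)<.047)&(w>-.112)
            if k.sum()>5:
                e=[(round(float(np.median(t[j])-t0),4),round(float(np.percentile(w[j],80)+.099),4),int(j.sum())) for j in(k&(u<.610),k&(u>.652)) if j.any()]
                print(n,"lane",t0,"ends (dt,height over lane pt; expect .009):",e,"u",np.round(np.percentile(u[k],[1,99]),4))
E
python3 - <<'E'
from chk import *
if pick((.445,-.1555),14.4) and put(-.089): leave(-.089)
ctrl.move_joints(list(at([.45,-.33,.3],0)))
f=grab(); print(burners(f),ctrl.get_clock()); lanes(f)
a=cv2.resize(f["top"][0][130:200,262:390],None,fx=3.1,fy=3.1,interpolation=cv2.INTER_CUBIC);b=cv2.resize(f["scene"][0][180:270,290:390],None,fx=3.9,fy=3.9,interpolation=cv2.INTER_CUBIC)
h=max(a.shape[0],b.shape[0]); P=lambda i:cv2.copyMakeBorder(i,0,h-i.shape[0],0,0,0); cv2.imwrite("pics/b2.png",np.hstack([P(a),P(b)]))
E
```

```text
pick gap 0.012764055713868083 0.01250064701917606 29.382290840148926 [ 0.8 -0.5 -0.9]
gap over lane 0.012286890559386747
ft [0.6 0.7 0.3] 0.012168557957076512
{'top': [], 'scene': []} 38.4333
top lane 0.0902 ends (dt,height over lane pt; expect .009): [(-0.0009, 0.0104, 49), (-0.0003, 0.0106, 47)] u [0.5867 0.6748]
top lane -0.089 ends (dt,height over lane pt; expect .009): [(-0.0008, 0.0101, 48), (-0.0009, 0.0109, 51)] u [0.5889 0.6749]
scene lane 0.0902 ends (dt,height over lane pt; expect .009): [(-0.0027, 0.0096, 28), (-0.0011, 0.0094, 31)] u [0.5889 0.6739]
scene lane -0.089 ends (dt,height over lane pt; expect .009): [(-0.0024, 0.0087, 31), (-0.0025, 0.0096, 36)] u [0.5878 0.6772]
```

View pics/b2.png

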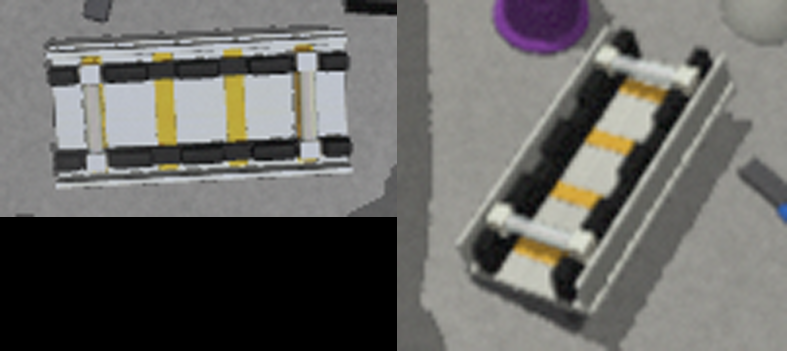

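Both burners are seated: their ends sit about 9–10 mm above the lane points as expected, and they are centred within 3 mm. Next is the flow slider.

```bash
cat > flow.py <<'E'
from chk import *
TT=np.array([.2045,.9789]); C0=np.array([.5811,-.2647])
def along(f):
    for n in CM:
        p,d=f[n]
        rt,rg=((436,166,454,186),(425,172,480,208)) if n=="top" else ((266,292,286,314),(238,270,298,320))
        q=pts(n,d,hsv(p,(15,120,80),(35,255,255),rt)); q=q[q[:,2]>.0145]; a=(q[:,:2]-C0)@TT
        g=pts(n,d,hsv(p,(0,0,0),(180,255,60),rg)); g=g[(g[:,2]>.050)&(g[:,2]<.06)]; b=(g[:,:2]-C0)@TT
        print(n,"tab",np.round([a.mean(),(a.min()+a.max())/2],4),len(a),"grip",np.round([b.mean(),(b.min()+b.max())/2] if len(b) else [],4),len(b))
def slide(a0,a1):
    P=lambda a,z:[float(v) for v in C0+a*TT]+[z]
    ctrl.movep(P(a0,.13),down(78.2)); ctrl.movel(P(a0,.042),vel=.1); ctrl.close_gripper(40); ctrl.wait(.2); print("gap",ctrl.get_finger_gap())
    ctrl.movel(P(a1,.042),vel=.04); ctrl.wait(.2); print("ft",np.round(ctrl.get_ft_force(),1),"gap",ctrl.get_finger_gap(),"err",np.array(ctrl.get_tcp_pos())[:2]-P(a1,0)[:2])
    ctrl.ungrasp(); ctrl.movel(P(a1,.13),vel=.15)
E
python3 - <<'E'
from flow import *
along(grab()); slide(-.0544,.0005)
ctrl.move_joints(list(at([.45,.33,.3],0)))
f=grab(); along(f); lanes(f); print(ctrl.get_clock())
print({n:angles(f,BLUE,.106,n) for n in CM})
a=cv2.resize(f["top"][0][150:270,395:495],(400,480),interpolation=cv2.INTER_CUBIC);b=cv2.resize(f["scene"][0][230:330,200:300],(400,400),interpolation=cv2.INTER_CUBIC)
h=max(a.shape[0],b.shape[0]); P=lambda i:cv2.copyMakeBorder(i,0,h-i.shape[0],0,0,0); cv2.imwrite("pics/f1.png",np.hstack([P(a),P(b)]))
E
```

```text
top tab [0.0013 0.0007] 15 grip [-0.0527 -0.0525] 69
scene tab [-0.0007 -0.0009] 12 grip [-0.0549 -0.0557] 53
gap 0.018963951246016564
ft [-2.1 -0.1  6. ] gap 0.019161229390223605 err [0.00030189 0.00084282]
top tab [0.0013 0.0012] 13 grip [0.0032 0.0027] 70
scene tab [-0.0012 -0.0011] 14 grip [-0.0004  0.0001] 54
top lane 0.0902 ends (dt,height over lane pt; expect .009): [(-0.0008, 0.0104, 50), (-0.0002, 0.0112, 47)] u [0.5865 0.6748]
top lane -0.089 ends (dt,height over lane pt; expect .009): [(-0.0006, 0.0116, 43), (-0.0008, 0.0099, 52)] u [0.5895 0.675 ]
scene lane 0.0902 ends (dt,height over lane pt; expect .009): [(-0.0014, 0.01, 23), (-0.0013, 0.0085, 28)] u [0.5871 0.6738]
scene lane -0.089 ends (dt,height over lane pt; expect .009): [(-0.0017, 0.0101, 30), (-0.0029, 0.011, 34)] u [0.5883 0.6764]
47.6083
{'top': {'bar': (18.6, 0.0109, 23), 'yellow': (40.7, 0.0287, 10), 'green': (177.5, 0.0312, 7)}, 'scene': {'bar': (50.2, 0.0108, 14), 'yellow': (30.7, 0.0301, 8)}}
```

View pics/f1.png

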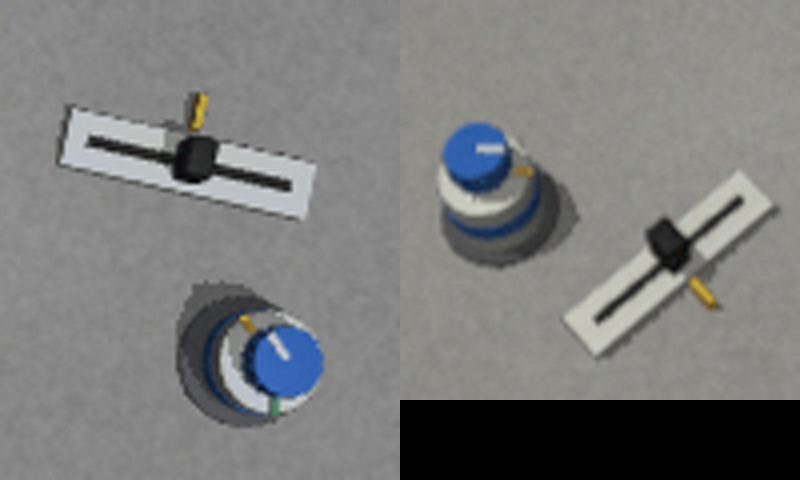

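In each view the grip sits about 1.3 mm past the tab. I'll nudge it back and check, then open the red cap.

```bash
cat >> flow.py <<'E'
def crop(f,c,name):
    o=[]
    for n in CM:
        x,y=proj(n,[c[0],c[1],c[2]-.015]).astype(int); o.append(cv2.resize(f[n][0][y-20:y+20,x-20:x+20],(300,300),interpolation=cv2.INTER_CUBIC))
    cv2.imwrite(name,np.hstack(o))
E
python3 - <<'E'
from flow import *
print(onplane("top",(208.83,231.93),.126),onplane("scene",(342.19,129.84),.126),onplane("top",(466.65,239.96),.106))
slide(.0014,-.0008)
ctrl.move_joints(list(at([.45,.33,.3],0))); along(grab())
turn(RED,1,162); turn(RED,1,48,grip=80,q0=10)
ctrl.move_joints(list(at([.45,0,.3],0)))
f=grab(); print({n:angles(f,RED,.126,n) for n in CM}); crop(f,RED,"pics/r1.png"); lanes(f); print(ctrl.get_clock())
E
```

```text
[0.45457479 0.332025   0.126     ] [0.45630269 0.32957829 0.126     ] [ 0.44834066 -0.30310025  0.106     ]
gap 0.01947900028778366
ft [-1.4  1.2  4.8] gap 0.019233342236119368 err [ 6.32045345e-05 -9.50662216e-05]
top tab [0.0014 0.0014] 17 grip [0.0008 0.    ] 73
scene tab [-0.0012 -0.0012] 13 grip [-0.002  -0.0022] 48
gap 0.042512996040119426 F 46.655144691467285 ft [-3.6  2.9  4.7]
[(8, np.float64(0.14)), (16, np.float64(0.08)), (24, np.float64(0.14)), (32, np.float64(0.2)), (40, np.float64(0.13)), (48, np.float64(0.12)), (56, np.float64(0.05)), (64, np.float64(0.16)), (72, np.float64(0.11)), (80, np.float64(0.09)), (88, np.float64(0.13)), (96, np.float64(0.13)), (104, np.float64(0.16)), (112, np.float64(0.15)), (120, np.float64(0.09)), (128, np.float64(0.12)), (136, np.float64(0.14)), (144, np.float64(-0.39)), (152, np.float64(0.13)), (160, np.float64(0.13)), (162, np.float64(-1.0))]
gap 0.042434871234096304 mz -1.1590384584679847
t 65.5
gap 0.041852878447498215 F 81.00847721099854 ft [ 1.9 -0.3  6.3]
[(8, np.float64(0.03)), (16, np.float64(0.1)), (24, np.float64(-0.66)), (32, np.float64(0.06)), (40, np.float64(-0.03)), (48, np.float64(0.04))]
gap 0.04177784520465345 mz 0.01402565754436994
t 71.4083
{'top': {'bar': (168.3, 0.0098, 18), 'yellow': (37.5, 0.0329, 6), 'green': (-171.4, 0.0267, 8)}, 'scene': {'bar': (158.4, 0.0124, 13), 'yellow': (25.3, 0.0316, 3)}}
top lane 0.0902 ends (dt,height over lane pt; expect .009): [(0.0004, 0.0083, 16), (-0.0001, 0.0112, 47)] u [0.5981 0.6747]
top lane -0.089 ends (dt,height over lane pt; expect .009): [(-0.0005, 0.0108, 41), (-0.0007, 0.0115, 52)] u [0.5893 0.675 ]
scene lane 0.0902 ends (dt,height over lane pt; expect .009): [(-0.0024, 0.0093, 11), (-0.0021, 0.0091, 30)] u [0.5988 0.6756]
scene lane -0.089 ends (dt,height over lane pt; expect .009): [(-0.0026, 0.0093, 32), (-0.0026, 0.0091, 38)] u [0.5883 0.676 ]
72.8167
```

View pics/r1.png

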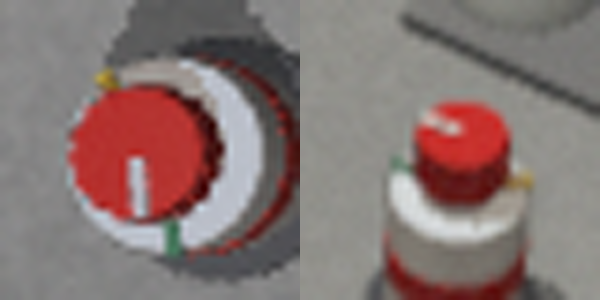

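Top half: the red bar at (138,187) points to the green tick at (173,240), parallel to it, so the cap is fully open. I'll shut it now.

```bash
python3 - <<'E'
from flow import *
turn(RED,-1,162); turn(RED,-1,48,grip=80,q0=-20)
ctrl.move_joints(list(at([.45,0,.3],0)))
f=grab(); print({n:angles(f,RED,.126,n) for n in CM}); crop(f,RED,"pics/r2.png"); print(ctrl.get_clock())
E
```

```text
gap 0.0423129743483435 F 46.550840735435486 ft [-2.1  4.8  3.8]
[(8, np.float64(-0.06)), (16, np.float64(-0.02)), (24, np.float64(-0.03)), (32, np.float64(0.04)), (40, np.float64(-0.01)), (48, np.float64(-0.02)), (56, np.float64(-0.01)), (64, np.float64(-0.03)), (72, np.float64(0.02)), (80, np.float64(-0.04)), (88, np.float64(-0.08)), (96, np.float64(-0.03)), (104, np.float64(0.01)), (112, np.float64(-0.0)), (120, np.float64(0.02)), (128, np.float64(-0.07)), (136, np.float64(-0.06)), (144, np.float64(-0.01)), (152, np.float64(0.01)), (160, np.float64(0.03)), (162, np.float64(0.55))]
gap 0.04268261768145598 mz 0.6029135966533503
t 82.4667
gap 0.04175127291817693 F 80.99414348602295 ft [1.9 4.2 4.7]
[(8, np.float64(-0.11)), (16, np.float64(0.04)), (24, np.float64(-0.07)), (32, np.float64(0.47)), (40, np.float64(-0.05)), (48, np.float64(-0.05))]
gap 0.04152004766256483 mz -0.045573225018770834
t 88.5167
{'top': {'bar': (50.8, 0.0095, 15), 'yellow': (38.0, 0.0335, 5), 'green': (-171.4, 0.0267, 8)}, 'scene': {'bar': (92.8, 0.0102, 12), 'yellow': (25.3, 0.0316, 3)}}
89.925
```

View pics/r2.png

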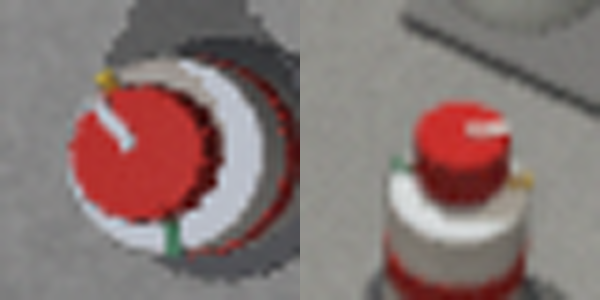

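The red bar's heading is now about 33°, in line with the yellow tick and 149° from where it was open, so the cap is fully shut. Last turn: open the blue cap.

```bash
python3 - <<'E'
from flow import *
B=[.4495,-.3040,.1055]
ctrl.move_joints(list(at([.45,-.3,.3],60)))
turn(B,1,162); turn(B,1,48,grip=80,q0=20)
ctrl.move_joints(list(at([.45,.33,.3],0)))
f=grab(); print({n:angles(f,BLUE,.106,n) for n in CM}); crop(f,BLUE,"pics/v3.png"); cv2.imwrite("pics/end.png",f["top"][0]); lanes(f); along(f); print(ctrl.get_clock())
E
```

```text
gap 0.042497141109448536 F 46.19603633880615 ft [-3.7 -0.6  5.1]
[(8, np.float64(-0.0)), (16, np.float64(0.03)), (24, np.float64(0.05)), (32, np.float64(-0.02)), (40, np.float64(-0.05)), (48, np.float64(-0.04)), (56, np.float64(0.01)), (64, np.float64(0.01)), (72, np.float64(0.04)), (80, np.float64(0.02)), (88, np.float64(-0.03)), (96, np.float64(0.01)), (104, np.float64(0.01)), (112, np.float64(-0.0)), (120, np.float64(0.02)), (128, np.float64(-0.0)), (136, np.float64(0.04)), (144, np.float64(0.04)), (152, np.float64(-0.01)), (160, np.float64(0.01)), (162, np.float64(-0.06))]
gap 0.042660185153247585 mz -0.10649180267795062
t 99.9833
gap 0.04173379517355901 F 81.40880942344666 ft [-3.2  5.6  7.6]
[(8, np.float64(0.16)), (16, np.float64(-0.45)), (24, np.float64(0.09)), (32, np.float64(-0.3)), (40, np.float64(0.09)), (48, np.float64(0.07))]
gap 0.0409261823021108 mz 0.0184527579815167
t 106.0417
{'top': {'bar': (-158.4, 0.0052, 24), 'yellow': (40.7, 0.0287, 10), 'green': (177.5, 0.0303, 9)}, 'scene': {'bar': (175.3, 0.0117, 14), 'yellow': (30.7, 0.0301, 8)}}
top lane 0.0902 ends (dt,height over lane pt; expect .009): [(-0.0009, 0.0108, 49), (0.0002, 0.0105, 46)] u [0.5869 0.6744]
top lane -0.089 ends (dt,height over lane pt; expect .009): [(-0.0007, 0.0107, 44), (-0.0007, 0.0105, 51)] u [0.5891 0.675 ]
scene lane 0.0902 ends (dt,height over lane pt; expect .009): [(-0.001, 0.0095, 24), (-0.0014, 0.0095, 28)] u [0.5862 0.6748]
scene lane -0.089 ends (dt,height over lane pt; expect .009): [(-0.0018, 0.0086, 28), (-0.0018, 0.0088, 36)] u [0.588 0.676]
top tab [0.0012 0.0012] 16 grip [0.0009 0.0011] 66
scene tab [-0.001  -0.0013] 13 grip [-0.0018 -0.0019] 51
108.4417
```

View pics/v3.png

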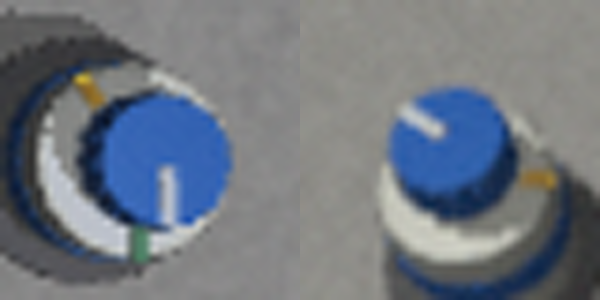

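View pics/end.png

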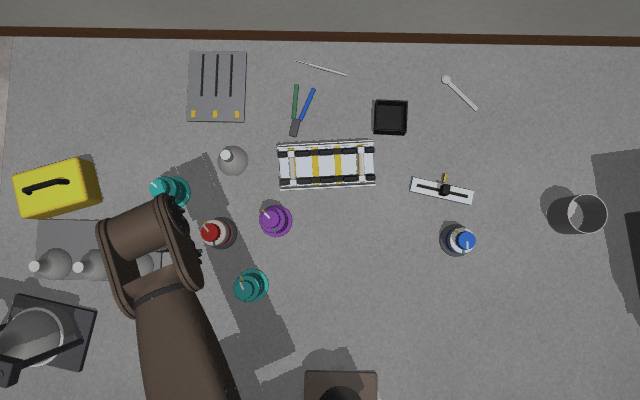

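The blue bar (167,195) is parallel to the green tick (138,245), so the cap is fully open. The burners at (291,167) and (362,164) still lie in their lanes, the grip at (445,189) is level with the tab, and the reflector, pliers and bin have not moved.

```bash
python3 -c "
from cell import ctrl
print(ctrl.sign_off())"
```

```text
the job is handed in; nothing more can be done
None
```

I finished every step in the order asked and handed the job in at about 108 s: both burners on the bench are in lanes of their own, the grip is within about 1 mm of the marker, the red cap is shut again after being fully opened, and the blue cap, shut first, is now fully open.

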